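Find the release notch of the sharps bin's lid and open its flap

ROBOT

A 6-joint arm with a two-finger parallel gripper is mounted at the origin on the work surface. World frame = base frame: x ahead of the robot, y to its left, z up, the work surface at z = 0. Lengths are in mm, angles in rad, forces in N, time in s.
With the tool pointing down it reaches from about 350 to 975 mm from the base axis. Payload 7.1 kg.
Tool frame: the origin (TCP) lies on the centre line of the jaws, within the pads' length; the fingertips stand 25 mm ahead of it and the grasp point (between the pads) lies 6 mm ahead of it (ctrl.nose_length is the distance from the TCP to the fingertips, in mm); x points along the fingers, y is the direction in which the jaws open and shut, and the axes are right-handed (so a half turn about x gives the same grasp; the last joint's range is limited). The gripper opens to 88 mm and grips with 3 to 60 N. Pads are 20 mm wide; open, the fingers measure 115 mm over their backs; the gripper's body (75 mm by 178 mm) begins 61 mm behind the grasp point.
Start: joints at [1.094, 0.423, 1.63, -0, 1.089, -0.019], TCP at [276.202, 560.64, 247.675] pointing down, gripper open.
Joint ranges: [-3, 3], [-0.9, 2.11], [0.09, 2.58], [-1.31, 4.45], [0.11, 2.69], [-2.54, 2.54]. Speed limits (rad/s): [2.39, 2.39, 3.01, 3.14, 3.14, 3.14].

INTERFACE

Orientations are given as a rotation vector (axis times angle).
In Python, from workcell import ctrl gives the robot as it stands.
- The arm moves only by the tool arm_command, never from a script. Its argument "deltas" is a list of rows, each a list of 4 numbers: the shift along the tool's x, y, z in m, then the turn about the tool's x in rad. In form: [[tx, ty, tz, yaw], ...]. A call has 1 to 10 rows; each row shifts and turns the pose as measured when the row begins, along the tool's axes as they then stand; what a row does not reach is not made up. A row lasts 1/10 s, in which the tool goes at most 50 mm and 8.59 degrees, less where a joint would pass 70% of its speed; a pose out of reach is approached as far as the arm can. A call is refused whole if a number of a shift passes 0.05 or a number of a turn 0.15, either way. A call with a gripper value outside its range is refused whole. "hand" is the finger opening in m, from 0 to 0.0878, set as the call begins (left out, the last holds). The fingers move at their own pace and stop on an object; the grip force is fixed at half the most. Time passes only in rows, so rows that do not move let the fingers close. It gives the time, the measured TCP pose, the force and the opening at its end, in the units of the state.
- ctrl.get_obs(): the state, without advancing time (a new reading comes with each control period).
- ctrl.get_image(name): name is "scene" or "top" or "wrist"; returns the picture (420x560x3 uint8, red, green, blue); there is no depth.
- ctrl.get_calibration(name): a dict with "fx", "fy", "cx", "cy" (pixels), "dist" ([k1, k2, p1, p2, k3] as OpenCV has them; the pictures are not rectified), "R" (3x3) and "t" (3): a world point X has camera coordinates R X + t. Camera axes: x right, y down, z forward; pixel columns grow to the right and rows downward; lengths in mm; the calibration is good to about 2 mm. A picture is of the moment at which its call begins: read the wrist's pose just before it. get_calibration takes no time and is no camera call; for the wrist camera it gives the pose at the moment of the call.
- ctrl.close_job(): hands the job in, once; it reports no verdict.
The state is a dict: "t": time; "qpos": joint angles; "qvel": joint speeds; "joint_torque": joint torques, N m; "ee_pos": TCP position; "orientation": TCP orientation; "ft_force": force on the tool from outside, world axes, zero at the start; "moment": the same for the moment, N m; "width": finger opening in mm.
Only numpy, scipy, OpenCV 4.12 (cv2) and the standard library are available. Lean on these libraries where they do the work, as an engineer would, in place of code of your own. Each camera call takes 0.05 s, during which the arm holds its last target.

TASK

The flap in the lid of the red sharps bin is shut. With a fingertip resting on the lid's raised edge, feel along it on the side that faces the robot until you find the notch, then press down the release tab inside the notch so that the flap springs open, and move clear. Do not grip or lift anything, and leave the tub, the bottles and the syringe where they are.

Things in the scene. Friction and masses are not known exactly. Their poses are not given: they have to be found in the camera images.
- bin: Red round sharps bin, 150 mm tall, in a white holder (215 mm square) screwed to the worktop: it cannot move. Origin on its axis at the worktop, z up; its -x axis faces roughly to the robot. In the middle of the lid lies the grey flap, 80 by 84 mm, its top 4 mm below the top of the lid's raised edge; nothing stands higher than the edge while the flap is shut. The lid sits tight, it does not turn.
- lid_centre (a point): Point on the bin's axis at the top level of the lid's raised edge (150 mm up); axes as the bin's. The edge is a rigid flat-topped ring round this point, inner radius 66, outer 96 mm. One notch cuts right through the ring, 46 mm wide at mid-ring with radial sides, open outwards and inwards: shut fingertips up to 30 mm wide fit in.
- front (a point): Point on the bin's front at the outer foot of the ring: 96 mm from the axis along the bin's -x, 124 mm above the worktop. The notch lies anywhere up to 1.6 rad round the axis from this side, either way (the lid was pressed on by hand). No reading tells where: it must be felt, or seen as a dark gap in the ring from above.
- tab (a joint): Angle of the dark red release tab in the notch, rad: 0 at rest, 0.30 fully down (hard stop); springs back. Its top lies 13 mm below the ring's top; 36 mm wide, from radius 55 to 95 mm, hinged at its inner end (55 mm), so its outer part sinks. It yields from 1.5 to 4 N; 4 to 11 N (less further out) and 3 to 9 mm of fingertip travel bring it to 0.25. The flap is freed at about 0.23.
- flap (a joint): Angle of the flap, rad: 0 = shut and latched, 1.6 = fully open, standing up. Hinged on the side opposite the notch. Sprung: once freed it swings up by itself in about a second, the edge next to the notch rising first; if the gripper is in its way it goes on when the gripper leaves. It opens only by the tab.
- wipes_tub: White round tub with a green lid, 100 mm across, 147 mm tall, 0.2 to 0.5 kg, loose; leave alone. Origin: centre of its underside.
- drop_bottle: Small off-white squeeze bottle with a nozzle, 46 mm across, 122 mm tall, loose; leave alone. Origin: centre of its underside.
- rinse_bottle: Small pink squeeze bottle with a nozzle, 46 mm across, 122 mm tall, loose; leave alone. Origin: centre of its underside.
- syringe: Capped empty syringe lying on the worktop, 165 mm long along its x axis, 34 mm wide over its flange, orange cap towards +x, loose; leave alone. Origin: at worktop level below its middle.

How it is judged:
By the outcome, as a careful person would: the job done as asked, in the order asked, and still so for the second after the job is handed in, with the robot touching nothing.
It also fails if it takes over 64 s, if anything falls off the work surface, if the arm or the gripper's body presses on something with over 40 N, if the wrist force passes 120 N, or if a joint passes its speed limit or range.

## Working session

There is one attempt and no reset: what is moved stays moved. The work goes in short steps, Python scripts to look and compute and a tool call to move; the robot and the scene stay as the last step left them, time stands still between calls to the robot, and variables do not carry over. Pictures are saved under pics/ and viewed, and the job is handed in when it is done.

Besides the shell and the picture viewer there is one more tool, called after ">>>" in YAML: its name, and indented under it one key for each argument. arm_command: Moves the arm, as the interface text tells. Its arguments: {"type":"object","properties":{"deltas":{"type":"array","items":{"type":"array","items":{"type":"number"}}},"hand":{"type":"number"}},"required":["deltas"]}

```bash
ls; mkdir -p pics
python3 - <<'E'
from workcell import ctrl
import cv2
o=ctrl.get_obs()
print({k:(v.tolist() if hasattr(v,'tolist') else v) for k,v in o.items()}, ctrl.nose_length)
for n in("top","scene"):
    cv2.imwrite(f"pics/{n}0.png",ctrl.get_image(n)[:,:,::-1])
E
```

```text
pics
{'t': 0.0, 'qpos': [1.09403426284573, 0.42382294850581936, 1.6306782362252605, 7.4677541310226095e-06, 1.0886041001506481, -0.01895005266103544], 'qvel': [-0.0005904701340354356, -0.0015443752182289446, -0.0008867071523023204, -0.00018038246840131042, -0.0013555127593733091, 0.00037887130366400326], 'joint_torque': [0.0014938597814762034, -54.462915658950806, -27.365963459014893, 0.06451924564316869, 0.022915300796739757, -0.00013294332802615827], 'ee_pos': [275.95273320713324, 560.2075230127488, 246.91746453588007], 'orientation': [0.35785792613881334, 1.5411989368934254, -0.36017546564569647], 'ft_force': [-0.3847638896243285, -0.015150016543092748, 0.025956719318215193], 'moment': [-0.007222484391015174, -0.03093889626432697, 0.043565647291678264], 'width': 87.74464864540467} 25.0
```

View pics/top0.png

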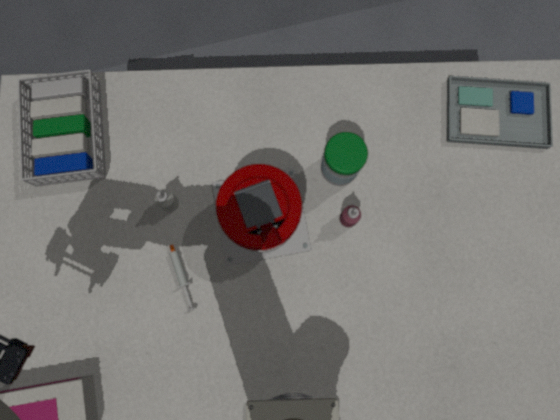

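View pics/scene0.png

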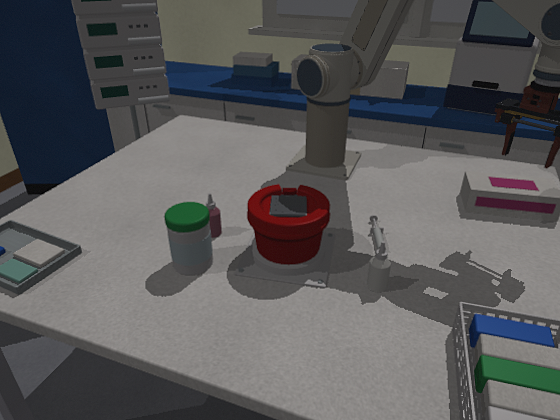

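```bash
cat > h.py <<'E'
from workcell import ctrl
import cv2, numpy as np
def ray(n,px,z,c=None):
    c=c or ctrl.get_calibration(n)
    K=np.array([[c['fx'],0,c['cx']],[0,c['fy'],c['cy']],[0,0,1]]);R=np.array(c['R']);t=np.array(c['t'])
    p=cv2.undistortPoints(np.array(px,float).reshape(-1,1,2),K,np.array(c['dist'],float))[:,0]
    d=np.c_[p,np.ones(len(p))]@R; C=-R.T@t
    return C+d*((z-C[2])/d[:,2])[:,None]
E
python3 - <<'E'
from h import *
im=cv2.imread('pics/top0.png')
hsv=cv2.cvtColor(im,cv2.COLOR_BGR2HSV)
m=(((hsv[:,:,0]<8)|(hsv[:,:,0]>172))&(hsv[:,:,1]>150)&(hsv[:,:,2]>60)).astype(np.uint8)*255
m[:, :200]=0;m[:,320:]=0
cs,_=cv2.findContours(m,cv2.RETR_EXTERNAL,cv2.CHAIN_APPROX_NONE)
c=max(cs,key=cv2.contourArea)
P=ray('top',c[:,0],150)[:,:2].astype(np.float32)
(cx,cy),r=cv2.minEnclosingCircle(P); print('enc',cx,cy,r)
A=np.c_[2*P,np.ones(len(P))];s=np.linalg.lstsq(A,(P**2).sum(1),rcond=None)[0];print('fit',s[:2],np.sqrt(s[2]+s[0]**2+s[1]**2))
g=((hsv[:,:,1]<60)).astype(np.uint8)*255
crop=im[155:260,205:315];cv2.imwrite('pics/crop0.png',cv2.resize(crop,None,fx=5,fy=5,interpolation=cv2.INTER_CUBIC))
print(ray('top',[[265,232],[258,205]],150))
print(-np.array(ctrl.get_calibration('top')['R']).T@ctrl.get_calibration('top')['t'])
E
```

```text
enc 545.9658813476562 62.16460418701172 96.27297973632812
fit [547.35906263  62.30887952] 93.58904705186734
[[487.35190337  50.01214243 150.        ]
 [548.01297883  64.01542388 150.        ]]
[ 345.50970205   25.66802078 1247.46185375]
```

View pics/crop0.png

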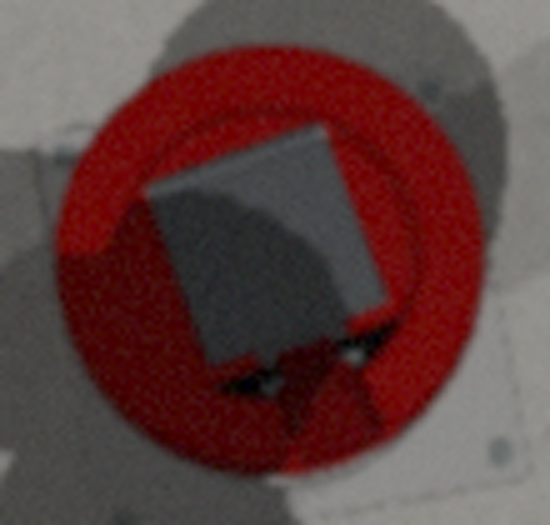

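Run:
```python
from h import *
f=lambda l:[[205+(x+.5)/5-.5,155+(y+.5)/5-.5] for x,y in l]
q=ray('top',f([(150,190),(325,125),(390,300),(210,370)]),146)[:,:2]; print(q)
d=(q[2]+q[3]-q[0]-q[1]);d/=np.linalg.norm(d);print('dir',d,np.arctan2(-d[1],-d[0]))
print('flapc',q.mean(0))
n=ray('top',f([(290,425),(372,425),(355,375),(305,375)]),150)[:,:2];print(n)
c=np.array([546.3,62.2])
for p in n: print(np.linalg.norm(p-c),np.arctan2(-(p-c)[1],-(p-c)[0]))
nt=c+82*d; print('notch82',nt)
o=ctrl.get_obs();print(o['ee_pos'])
from scipy.spatial.transform import Rotation as Ro
print(Ro.from_rotvec(o['orientation']).as_matrix().round(3))
```

```text
[[578.47589741 115.81524297]
 [605.9448834   36.8219165 ]
 [525.51113078  10.14988045]
 [496.60679327  90.46993755]]
dir [-0.95228707 -0.30520376] 0.31015238857440963
flapc [551.63467622  63.31424437]
[[470.7753412   55.67921217]
 [469.71925911  19.81731147]
 [491.96768616  26.61537955]
 [492.61577501  48.56263994]]
75.80563805244405 0.08612626395180406
87.52657974928555 0.5054788822751914
64.94817580201934 0.5798429115263587
55.38929140653019 0.24876722976951113
notch82 [468.21246015  37.17329187]
[276.00530333 560.22466962 246.96675952]
[[-0.001  0.442  0.897]
 [-0.001  0.897 -0.442]
 [-1.    -0.001 -0.   ]]
```

>>> arm_command:
  deltas:
    - [0,-0.028,0.032,0]
    - [0,-0.028,0.032,0]
    - [0,-0.028,0.032,0]
    - [0,-0.028,0.032,0]
    - [0,-0.028,0.032,0]
    - [0,-0.028,0.032,0]
    - [0,-0.028,0.032,0]
    - [0,-0.028,0.032,0]
    - [0,-0.028,0.032,0]
    - [0,-0.028,0.032,0]
  hand: 0

```text
t: 1.1
ee_pos: [441.9, 157.4, 244.4]
orientation: [0.349, 1.544, -0.354]
ft_force: [0.9, -0.4, -0.4]
width: 11.4
```

>>> arm_command:
  deltas:
    - [0,0,0,-0.13]
    - [0,0,0,-0.13]
    - [0,0,0,-0.13]
    - [0,0,0,-0.13]
    - [0,0,0,-0.13]
    - [0,0,0,-0.13]
    - [0,0,0,0]

```text
t: 1.8
ee_pos: [442.6, 150.1, 242.8]
orientation: [-0.278, 1.56, 0.273]
ft_force: [1.5, 0.2, 0.3]
width: 0.7
```

```bash
cat > st.py <<'E'
from h import *
from scipy.spatial.transform import Rotation as Ro
o=ctrl.get_obs();R=Ro.from_rotvec(o['orientation']).as_matrix()
print(o['t'],np.round(o['ee_pos'],1),'F',np.round(o['ft_force'],2),'q',np.round(o['qpos'],2),o['width']);print(R.round(3))
E
python3 - <<'E'
import st
from h import *
cv2.imwrite('pics/top1.png',ctrl.get_image('top')[:,:,::-1])
cv2.imwrite('pics/wr1.png',ctrl.get_image('wrist')[:,:,::-1])
E
```

```text
1.8 [442.6 150.1 242.8] F [1.53 0.23 0.28] q [ 0.3   0.2   1.97 -0.    0.98 -1.62] 0.7087118909779487
[[-0.006 -0.344  0.939]
 [-0.004  0.939  0.344]
 [-1.    -0.002 -0.007]]
```

View pics/wr1.png

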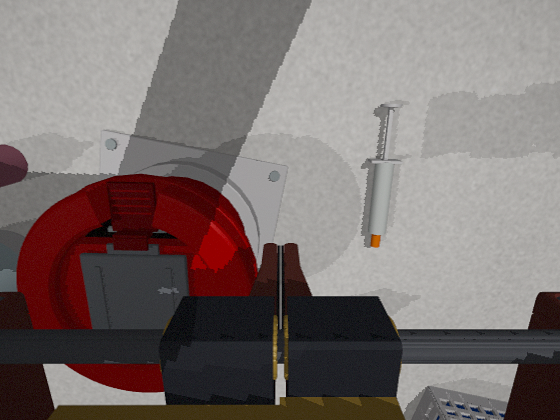

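The wrist view shows the notch with the ribbed tab at about (134,205), and the flap below it at (135,290). I'll measure both.

Run:
```python
from h import *
im=cv2.imread('pics/wr1.png')
cv2.imwrite('pics/wr1c.png',cv2.resize(im[165:400,5:265],None,fx=3,fy=2.5,interpolation=cv2.INTER_CUBIC))
c=ctrl.get_calibration('wrist')
q=ray('wrist',[[82,255],[186,255]],146,c);print(q)
t=ray('wrist',[[110,182],[155,180],[115,235],[158,232]],137,c);print(t)
print(t.mean(0))
ctr=np.array([546.3,62.2])
for p in list(t): print(np.linalg.norm(p[:2]-ctr),np.arctan2(-(p[1]-ctr[1]),-(p[0]-ctr[0])))
```

```text
[[524.46416782  13.17178566 146.        ]
 [496.54742284  90.32428975 146.        ]]
[[462.08634606  18.55372276 137.        ]
 [448.86205325  50.53911007 137.        ]
 [503.90817207  30.86606425 137.        ]
 [489.6317416   62.74200455 137.        ]]
[476.12207824  40.67522541 137.        ]
94.85218514236466 0.47816466562808824
98.13322485916297 0.1191085642814164
52.71510794196906 0.6365211146173905
56.670850344144604 -0.00956422591046332
```

View pics/wr1c.png

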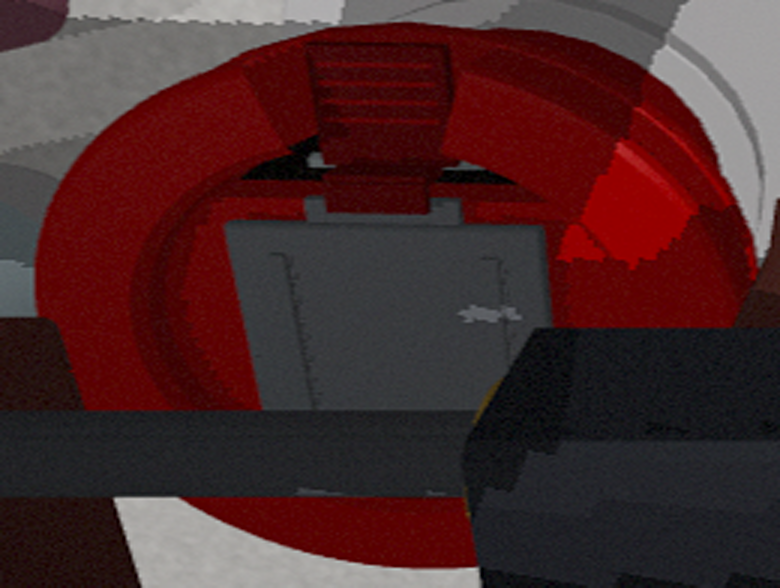

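>>> arm_command:
  deltas:
    - [0,-0.024,0.001,0]
    - [0,-0.024,0.001,0]
    - [0,-0.02,0,0]
    - [0,0,0,0]
    - [0.015,0,0,0]
    - [0.015,0,0,0]
    - [0.01,0,0,0]
    - [0,0,0,0]

```text
t: 2.7
ee_pos: [467.6, 86.7, 201.9]
orientation: [-0.258, 1.562, 0.254]
ft_force: [-0.2, -0.4, 0.4]
width: 0.7
```

```bash
python3 st.py
```

```text
2.7 [467.6  86.7 201.9] F [-0.21 -0.42  0.43] q [ 0.16  0.27  1.99 -0.    0.89 -1.74] 0.6634625605671263
[[-0.005 -0.32   0.947]
 [-0.003  0.947  0.32 ]
 [-1.    -0.001 -0.006]]
```

>>> arm_command:
  deltas:
    - [0.01,0,0,0]
    - [0.008,0,0,0]
    - [0,0,0,0]
    - [0,0,0,0]

```text
t: 3.1
ee_pos: [467.7, 87.5, 183.1]
orientation: [-0.257, 1.561, 0.254]
ft_force: [-0.1, 0.3, 0.4]
width: 0.3
```

>>> arm_command:
  deltas:
    - [0.002,0,0,0]
    - [0.002,0,0,0]
    - [0,0,0,0]

```text
t: 3.4
ee_pos: [468.1, 87.6, 179.4]
orientation: [-0.257, 1.56, 0.254]
ft_force: [0.2, -0.3, -0.4]
width: 0.9
```

>>> arm_command:
  deltas:
    - [0.002,0,0,0]
    - [0.001,0,0,0]
    - [0.001,0,0,0]

```text
t: 3.7
ee_pos: [468.4, 87.6, 175.5]
orientation: [-0.257, 1.559, 0.253]
ft_force: [0.5, -0.2, -0.4]
width: 0.9
```

>>> arm_command:
  deltas:
    - [0.001,0,0,0]
    - [0.001,0,0,0]

```text
t: 3.9
ee_pos: [468.5, 87.6, 175.2]
orientation: [-0.257, 1.559, 0.253]
ft_force: [-5.8, 0.1, 18.1]
width: 0.4
```

>>> arm_command:
  deltas:
    - [0.0003,-0.0038,-0.0014,0]
    - [0.0003,-0.0038,-0.0014,0]
    - [0.0003,-0.0038,-0.0014,0]

```text
t: 4.2
ee_pos: [469.0, 75.9, 175.3]
orientation: [-0.256, 1.556, 0.254]
ft_force: [-0.6, 3.6, 4.8]
width: 0.6
```

Resting on the rim with about 5 N; I'll keep sliding.

>>> arm_command:
  deltas:
    - [0.0004,-0.0038,-0.0016,0]
    - [0.0004,-0.0038,-0.0016,0]
    - [0.0004,-0.0038,-0.0016,0]

```text
t: 4.5
ee_pos: [470.0, 63.9, 175.3]
orientation: [-0.253, 1.552, 0.255]
ft_force: [0.8, 3.8, 5.7]
width: 0.5
```

>>> arm_command:
  deltas:
    - [0.0004,-0.0038,-0.0018,0]
    - [0.0004,-0.0028,-0.0014,0]

```text
t: 4.7
ee_pos: [470.2, 56.6, 175.2]
orientation: [-0.251, 1.549, 0.255]
ft_force: [0.3, 2.2, 5.4]
width: 0.1
```

>>> arm_command:
  deltas:
    - [0.0005,-0.0028,-0.0014,0]
    - [0.0005,-0.0028,-0.0014,0]

```text
t: 4.9
ee_pos: [470.5, 50.5, 174.9]
orientation: [-0.249, 1.546, 0.255]
ft_force: [-0.5, 3.4, 4.0]
width: 0.3
```

>>> arm_command:
  deltas:
    - [0.0006,-0.002,-0.003,0]
    - [0.0006,-0.002,-0.002,0]

```text
t: 5.1
ee_pos: [466.7, 44.2, 173.3]
orientation: [-0.25, 1.547, 0.255]
ft_force: [-0.9, -0.2, 0.1]
width: 0.4
```

>>> arm_command:
  deltas:
    - [0.0006,-0.002,-0.0015,0]
    - [0.0006,-0.002,-0.0015,0]

```text
t: 5.3
ee_pos: [464.0, 38.5, 171.2]
orientation: [-0.25, 1.549, 0.254]
ft_force: [0.2, 1.6, -0.5]
width: 0.3
```

```bash
python3 st.py
```

```text
5.3 [464.   38.5 171.2] F [ 0.16  1.61 -0.49] q [ 0.06  0.31  2.04  0.    0.79 -1.84] 0.26643160225767915
[[ 0.007 -0.316  0.949]
 [ 0.004  0.949  0.316]
 [-1.     0.001  0.007]]
```

The tip has dropped 4 mm with no load, at the place the camera gave for the notch. Going down onto the tab.

>>> arm_command:
  deltas:
    - [0.003,-0.001,0,0]
    - [0.003,0,0,0]
    - [0.001,0,0,0]

```text
t: 5.6
ee_pos: [463.7, 36.9, 163.2]
orientation: [-0.25, 1.55, 0.254]
ft_force: [0.1, 0.5, 0.1]
width: 0.6
```

>>> arm_command:
  deltas:
    - [0.001,0,0,0]
    - [0.001,0,0,0]
    - [0.001,0,0,0]

```text
t: 5.9
ee_pos: [463.4, 36.9, 159.9]
orientation: [-0.251, 1.551, 0.254]
ft_force: [-2.3, -1.7, 4.2]
width: 0.6
```

>>> arm_command:
  deltas:
    - [0.0015,0,0,0]
    - [0.0015,0,0,0]

```text
t: 6.1
ee_pos: [463.3, 36.9, 157.1]
orientation: [-0.251, 1.552, 0.254]
ft_force: [-3.5, -0.4, 5.1]
width: 0.6
```

>>> arm_command:
  deltas:
    - [0.0015,0,0,0]
    - [0.001,0,0,0]

```text
t: 6.3
ee_pos: [463.3, 36.9, 154.9]
orientation: [-0.251, 1.551, 0.254]
ft_force: [-3.2, -0.8, 9.7]
width: 0.2
```

Run:
```python
import st
from h import *
cv2.imwrite('pics/wr2.png',ctrl.get_image('wrist')[:,:,::-1])
```

```text
6.3 [463.3  36.9 154.9] F [-3.17 -0.77  9.71] q [ 0.05  0.34  2.05  0.    0.76 -1.84] 0.17180294011344951
[[ 0.004 -0.317  0.949]
 [ 0.003  0.949  0.317]
 [-1.     0.001  0.005]]
```

View pics/wr2.png

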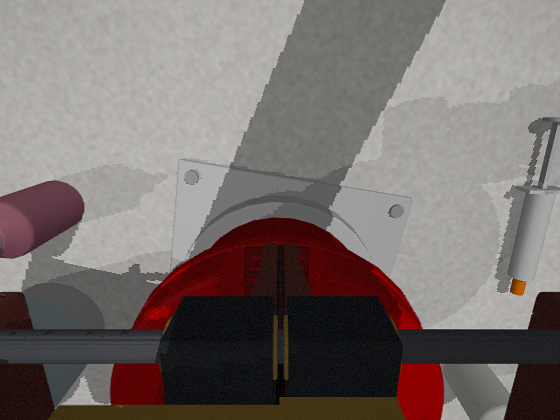

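>>> arm_command:
  deltas:
    - [0.0006,0,0,0]
    - [0.0006,0,0,0]
    - [0.0006,0,0,0]

```text
t: 6.65
ee_pos: [463.4, 36.9, 154.6]
orientation: [-0.251, 1.551, 0.254]
ft_force: [-5.3, -0.3, 13.0]
width: 0.3
```

Run:
```python
import st
from h import *
cv2.imwrite('pics/sc2.png',ctrl.get_image('scene')[:,:,::-1])
```

```text
6.65 [463.4  36.9 154.6] F [-5.26 -0.32 13.  ] q [ 0.05  0.34  2.05  0.    0.76 -1.84] 0.28145300597339257
[[ 0.005 -0.317  0.948]
 [ 0.003  0.948  0.317]
 [-1.     0.001  0.005]]
```

View pics/sc2.png

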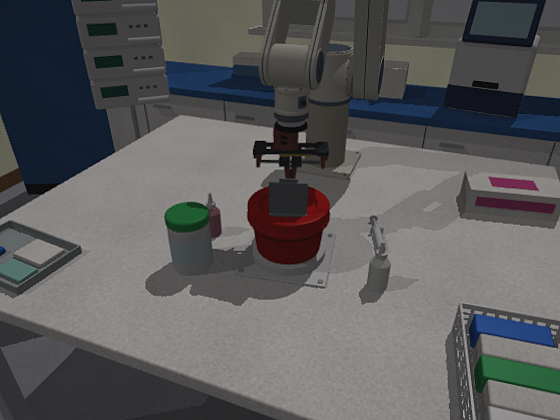

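The flap is rising (grey panel at (289,198)) and the tab is at its stop. Withdrawing up, then outwards.

>>> arm_command:
  deltas:
    - [-0.01,0,-0.003,0]
    - [-0.015,0,-0.005,0]
    - [-0.015,0,-0.01,0]
    - [-0.02,0,-0.015,0]
    - [-0.025,0,-0.015,0]
    - [-0.025,0,-0.015,0]
    - [-0.025,0,-0.01,0]
    - [0,0,0,0]
    - [0,0,0,0]

```text
t: 7.6
ee_pos: [391.5, 13.3, 294.5]
orientation: [-0.251, 1.546, 0.255]
ft_force: [-0.2, 0.1, -0.5]
width: 0.5
```

>>> arm_command:
  deltas:
    - [0,0.03,0,0]
    - [0,0.04,0,0]
    - [0,0.04,0,0]
    - [0,0.04,0,0]
    - [0,0.03,0,0]
    - [0,0,0,0]
    - [0,0,0,0]
    - [0,0,0,0]
    - [0,0,0,0]
    - [0,0,0,0]

```text
t: 8.6
ee_pos: [333.3, 188.5, 286.5]
orientation: [-0.25, 1.556, 0.249]
ft_force: [0.9, -0.7, 0.0]
width: 0.5
```

Run:
```python
import st
from h import *
a=ctrl.get_image('scene')[:,:,::-1];b=ctrl.get_image('top')[:,:,::-1]
cv2.imwrite('pics/sc3.png',a);cv2.imwrite('pics/top3.png',b)
```

```text
8.6 [333.3 188.5 286.5] F [ 0.85 -0.68  0.02] q [ 0.48 -0.    2.09 -0.    1.06 -1.4 ] 0.49148940151566717
[[ 0.    -0.313  0.95 ]
 [-0.001  0.95   0.313]
 [-1.    -0.001  0.   ]]
```

View pics/sc3.png

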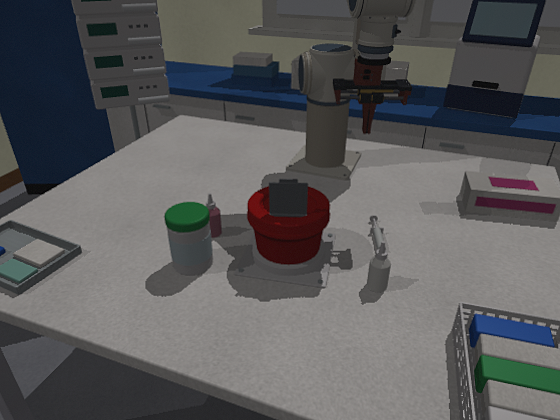

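View pics/top3.png

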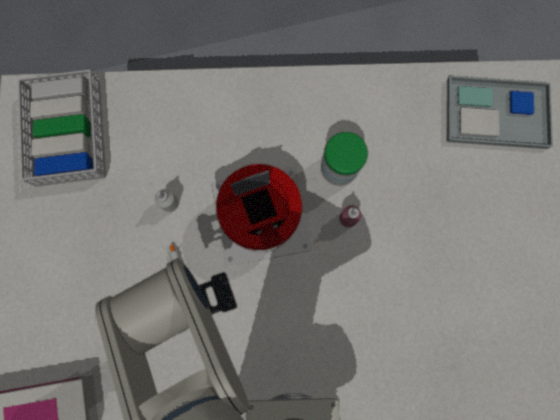

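The scene view shows the flap standing up at (289,198). The top view shows the dark opening at (258,207), with the tub (346,153) and both bottles (165,200 and 350,215) unmoved. The gripper is clear, so I'm handing in.

```bash
python3 -c "
from workcell import ctrl
print(ctrl.close_job())"
```

```text
the job is handed in; nothing more can be done
None
```

The flap is open and standing up, and the job was handed in at about 8.7 s of the 64 s allowed.

- **Finding the notch:** I rested the closed fingertips on the ring and slid along the robot-facing side at about 4–6 N. The first touch briefly reached about 18 N. The tip dropped into the notch about 0.3 rad round from the front, where the top and wrist images had shown it.
- **Releasing the flap:** I pressed the tab down about 7.5 mm, to its hard stop at about 13 N. The flap began to rise while I was still pressing, and I then moved up and away.
- **Last checks:** The final images show the flap upright and the lid opening uncovered. The tub and both bottles are where they were. The wrist force was about 1 N, which is just noise, with the gripper well clear of the bin. The arm hid most of the syringe in the last top view. Only its orange cap showed, in its original place, and nothing came near it. No checks disagreed.

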